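Match the second jack stand to the first and lay the shelf board across

TASK

Draw up the column of the lower jack stand, click by click, until it stands on the same notch as the other stand, then let it down onto its pawl without letting it drop and bear down on it with about 20 N (15 to 25, never above 30) to make sure the pawl has caught. Then lay the loose shelf board gently across the rubber heads of both stands, so that it lies level and over the middle of each head, and leave everything else as it is.

Things in the scene. Friction and masses are not known exactly. Their poses are not given: they have to be found in the camera images.
- head_low (a point): centre of the top face of the head of the LOWER jack stand, the one to raise: a flat plate 60 mm (along column x) by 46 mm (column y), 16 mm thick with its rubber pad. Grip it across the 46 mm. Under it comes a neck 37 mm wide at most, then the stand's sleeve, whose top is 105 mm above the bench. Head top: 142 mm above the bench on notch 0, 8 mm more on each further notch
- column_low: toothed column of the lower stand with its head, 0.27 to 0.47 kg; slides only up and down. z up, y across, the pawl is on its -x side; origin on its axis, 142 mm below the head's top. Notches 0 to 8, 8 mm apart; it starts on 0 or 1. Raised, the pull grows by 1 to 4 N up each tooth and falls back as the pawl passes its tip and clicks in, within 1 mm of the next notch; 2 mm above it, it has caught. Let go between notches it drops to the one below
- pawl_low: sprung pawl that carries the lower stand's column by its teeth (rigid under load). Origin: its pivot pin, 58 mm above the bench, 29 mm in front of the column's axis (towards column -x). A thumb lever sticks out 43 mm further; pressing it down frees the column, needed only if it was raised too far
- head_set (a point): centre of the top face of the head of the other jack stand, of the same make, already set on notch 4, 5, 6 or 7, where it must stay. It is to the left or right of the lower one, 0.2 to 0.36 m away. Both stands are screwed to the bench and stand 112 x 112 mm on it
- column_set: column of the set stand, like column_low
- board: loose pine shelf board 400 (x) by 58 (y) by 18 mm (z), 0.2 to 0.35 kg, lying flat on the bench at the left, pointing away from the robot; origin: centre of its underside; x along it, z up
- tape: bystander: roll of tape lying flat behind the stands, 104 mm across, 25 mm high; origin under its centre
- notebook: bystander: blue notebook 148 x 104 x 14 mm lying in front; origin under its centre
- pen: bystander: pen 135 mm long lying in front; origin under its centre
- scissors: bystander: scissors 207 mm long lying in front at the right; origin under their centre
- flat_tin: bystander: flat tin 63 x 105 x 26 mm at the right; origin under its centre
- mug: bystander: green and white mug 88 mm high behind the stands; origin under its centre
- mill: bystander: wooden pepper mill 170 mm high behind the stands; origin under its centre
There are look-alikes about, which are no part of the job. Leave any red look-alike of the part that bears head_set alone.

How it is judged:
By the outcome, as a careful person would: the job done as asked, in the order asked, and still so for the second after the job is handed in, with the robot touching nothing.
It also fails if it takes over 72 s, if anything falls off the work surface, if the arm or the gripper's body presses on something with over 40 N, if the wrist force passes 120 N, or if a joint passes its speed limit or range.

ROBOT

A 6-joint arm with a two-finger parallel gripper is mounted at the origin on a cart in front of the work surface, level with it; the furniture and walls round the work are solid. World frame = base frame: x ahead of the robot, y to its left, z up, the work surface at z = 0. Lengths are in m, angles in rad, forces in N, time in s.
With the tool pointing down it reaches from about 0.35 to 0.85 m from the base axis. Payload 8.1 kg.
Tool frame: the origin (TCP) lies at the centre of the arm's flange, where the gripper is bolted on; the fingertips stand 186 mm ahead of it and the grasp point (between the pads) lies 167 mm ahead of it; z points along the fingers, y is the line along which they close (so a half turn about z gives the same grasp; the last joint's range is limited). The gripper opens to 93 mm and grips with 3 to 60 N. Pads are 15 mm wide; open, the fingers measure 128 mm over their backs; the gripper's body (75 mm by 188 mm) begins 65 mm behind the grasp point.
Start: joints at [1.265, 0.13, 1.488, -0, 1.523, -0.085], TCP at [0.131, 0.585, 0.405] pointing down, gripper open.
Joint ranges: [-2.96, 2.96], [-0.89, 2.26], [0.02, 2.5], [-1.34, 4.48], [0, 2.73], [-2.66, 2.66]. Speed limits (rad/s): [2.39, 2.39, 2.79, 3.14, 3.14, 3.14].

INTERFACE

Orientations are given as a rotation vector (axis times angle).
In Python, from plant import robot gives the robot as it stands.
- The arm moves only by the tool apply_moves, never from a script. Its argument "series" is a list of rows, each a list of 2 entries, a list of its own where there are three numbers: the shift along the tool's x, y, z in mm, then the turn, a rotation vector about the tool's x, y, z in rad. A call has 1 to 12 rows; each row shifts and turns the commanded pose from where the row before left it, along the tool's axes as they then stand; what a row does not reach is not made up. A row lasts 1/12 s, in which the tool goes at most 41.7 mm and 7.16 degrees, less where a joint would pass 70% of its speed; a pose out of reach is approached as far as the arm can. A call is refused whole if a number of a shift passes 41.7 or a number of a turn 0.125, either way. A call with a gripper value outside its range is refused whole. "claw" is the opening, from 0 (shut) to 1 (fully open), set as the call begins (left out, the last holds). The fingers move at their own pace and stop on an object; "newtons" is the grip in N (left out, the last holds). Time passes only in rows, so rows that do not move let the fingers close. It gives the time, the measured TCP pose, the force, the opening and the grip force at its end, in the units of the state.
- robot.read_state(): the state, without advancing time (a new reading comes with each control period).
- robot.read_camera(name): name is "scene" or "top" or "wrist"; returns (picture, depth): 384x512x3 uint8, blue, green, red; 384x512 float32, m along the optical axis (not along the pixel's ray), 0 where there is no reading.
- robot.calibration(name): a dict with "fx", "fy", "cx", "cy" (pixels), "extrinsics" (4x4, takes a point from world to camera coordinates). Camera axes: x right, y down, z forward; pixel columns grow to the right and rows downward; lengths in m; the calibration is good to about 2 mm. A picture is of the moment at which its call begins: read the wrist's pose just before it. calibration takes no time and is no camera call; for the wrist camera it gives the pose at the moment of the call.
- robot.close_job(): hands the job in; it is judged then, once.
The state is a dict: "t": time; "q": joint angles; "dq": joint speeds; "joint_torque": joint torques, N m; "tool_pos": TCP position; "orientation": TCP orientation; "force": force on the tool from outside, world axes, zero at the start; "wrist_torque": the same for the moment, N m; "opening": finger opening in m; "gripper_force": force on a finger pad.
Only numpy, scipy, OpenCV 4.12 (cv2) and the standard library are available. Lean on these libraries where they do the work, as an engineer would, in place of code of your own. Each camera call takes 0.05 s, during which the arm holds its last target. There are 200 camera calls.

## Working session

There is one attempt and no reset: what is moved stays moved. The work goes in short steps, Python scripts to look and compute and a tool call to move; the robot and the scene stay as the last step left them, time stands still between calls to the robot, and variables do not carry over. Pictures are saved under pics/ and viewed, at most 10 in all, crops included, and the job is handed in when it is done.

Besides the shell and the picture viewer there is one more tool, called after "Call:" by a JSON object that holds its "op" and its "data", one argument or row to a line. apply_moves: Moves the arm, as the interface text tells. Its arguments: {"type":"object","properties":{"series":{"type":"array"},"claw":{"type":"number"},"newtons":{"type":"number"}},"required":["series"]}

```bash
mkdir -p pics
cat > h.py <<'E'
import numpy as np, cv2
from plant import robot
from scipy.spatial.transform import Rotation as R
def cam(n):
    K=robot.calibration(n); p,d=robot.read_camera(n); return K,p,d
def cloud(K,d):
    v,u=np.mgrid[:d.shape[0],:d.shape[1]]
    P=np.stack([(u-K['cx'])/K['fx']*d,(v-K['cy'])/K['fy']*d,d],-1)
    E=np.array(K['extrinsics']); return (P-E[:3,3])@E[:3,:3]
E
python3 - <<'E'
from h import *
s=robot.read_state(); print({k:np.round(v,3) for k,v in s.items()})
for n in ('scene','top'):
    K,p,d=cam(n); cv2.imwrite(f'pics/{n}0.png',p); np.savez(f'{n}0.npz',p=p,d=d,X=cloud(K,d))
    print(n,-np.array(K['extrinsics'])[:3,:3].T@np.array(K['extrinsics'])[:3,3])
E
```

```text
{'t': np.float64(0.0), 'q': array([ 1.265,  0.131,  1.489, -0.   ,  1.523, -0.085]), 'dq': array([ 0.   , -0.   ,  0.   , -0.   , -0.002,  0.001]), 'joint_torque': array([-1.0000e-03, -5.5986e+01, -4.9175e+01,  7.7000e-02,  3.5000e-02,
       -0.0000e+00]), 'tool_pos': array([0.131, 0.585, 0.404]), 'orientation': array([-3.460e-01, -3.122e+00,  3.000e-03]), 'force': array([-0.72 , -0.958,  0.514]), 'wrist_torque': array([ 0.023, -0.015,  0.026]), 'gripper_force': np.float64(0.0), 'opening': np.float64(0.093)}
scene [ 0.10326663 -1.08541375  0.87269129]
top [-0.55707402  0.12633808  1.54406973]
```

View pics/top0.png

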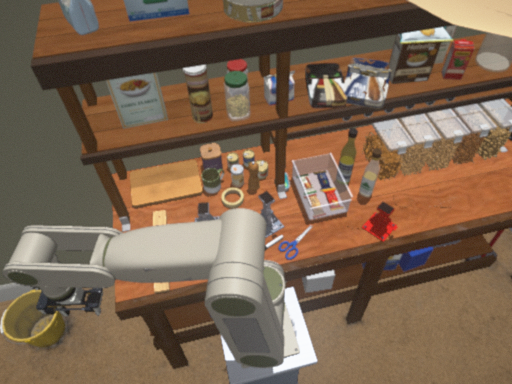

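View pics/scene0.png

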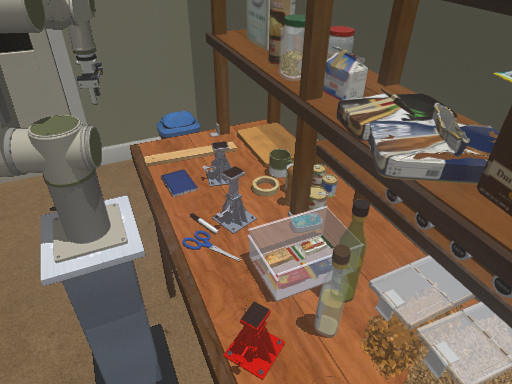

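Top: arm hides much; grey stands near (205,212) and (268,205), board at (160,250). Scene: stands' heads at (220,147) and (235,174), board at (190,152), red decoy at (255,315).

Run:
```python
from h import *
for n,boxes in (('scene',[(200,130,245,195),(215,160,260,235),(140,140,240,165)]),('top',[(190,195,220,225),(255,185,285,240),(145,205,175,295)])):
    Z=np.load(n+'0.npz'); X=Z['X']; d=Z['d']
    for a,b,c,e in boxes:
        P=X[b:e,a:c].reshape(-1,3); P=P[d[b:e,a:c].ravel()>0]
        for lo,hi in ((.012,.03),(.13,.22)):
            Q=P[(P[:,2]>lo)&(P[:,2]<hi)]
            if len(Q)>5:
                t=np.median(np.sort(Q[:,2])[-30:]) 
                T=Q[abs(Q[:,2]-t)<.004]; print(n,(a,b,c,e),len(T),t.round(4),T.mean(0).round(3),T.min(0).round(3),T.max(0).round(3))
Z=np.load('scene0.npz');p=Z['p'][125:245,130:280]; cv2.imwrite('pics/c1.png',cv2.resize(p,None,fx=5,fy=5,interpolation=cv2.INTER_CUBIC))
```

```text
scene (200, 130, 245, 195) 56 0.0253 [0.646 0.359 0.024] [0.489 0.081 0.021] [0.741 0.467 0.028]
scene (200, 130, 245, 195) 124 0.1998 [ 0.469 -0.136  0.198] [ 0.436 -0.163  0.196] [ 0.498 -0.107  0.201]
scene (215, 160, 260, 235) 68 0.0276 [ 0.551 -0.052  0.026] [ 0.447 -0.182  0.024] [0.638 0.113 0.03 ]
scene (215, 160, 260, 235) 124 0.1998 [ 0.469 -0.136  0.198] [ 0.436 -0.163  0.196] [ 0.498 -0.107  0.201]
scene (140, 140, 240, 165) 258 0.0226 [0.407 0.337 0.02 ] [0.258 0.295 0.019] [0.656 0.377 0.025]
scene (140, 140, 240, 165) 82 0.1516 [0.516 0.125 0.15 ] [0.488 0.1   0.148] [0.546 0.151 0.153]
top (190, 195, 220, 225) 9 0.0134 [0.623 0.117 0.014] [0.55  0.065 0.012] [0.712 0.176 0.016]
top (190, 195, 220, 225) 53 0.1549 [0.514 0.13  0.154] [0.486 0.107 0.151] [0.543 0.152 0.159]
top (255, 185, 285, 240) 35 0.0233 [ 0.527 -0.189  0.022] [ 0.369 -0.261  0.019] [ 0.679 -0.123  0.027]
top (255, 185, 285, 240) 63 0.2028 [ 0.467 -0.129  0.201] [ 0.431 -0.155  0.199] [ 0.497 -0.105  0.207]
top (145, 205, 175, 295) 94 0.025 [0.472 0.338 0.023] [0.255 0.298 0.021] [0.651 0.377 0.029]
```

View pics/c1.png

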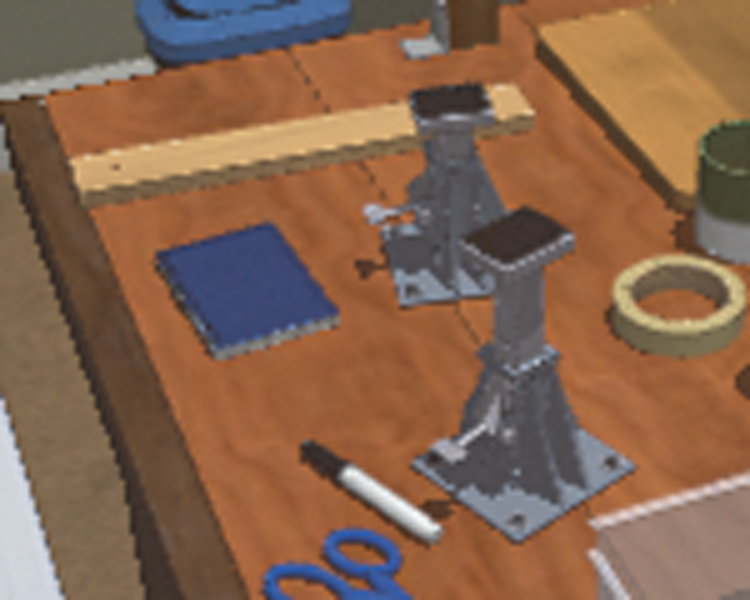

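Scene crop: both grey stands, pawl levers pointing towards the robot; low head ≈0.150 m (notch 1), set head ≈0.198 m (notch 7). Now the yaws.

```bash
cat >> h.py <<'E'
def rect(P): 
    (c,s,a)=cv2.minAreaRect(P[:,:2].astype(np.float32)*1000)
    if s[0]<s[1]: s=s[::-1]; a+=90
    return np.round(c,1),np.round(s,1),round((a+90)%180-90,1)  # angle of long axis, deg
def plan(pos,yaw,tilt=None):
    """pose error in tool axes; target tool pointing down with tool y at world angle yaw(deg)"""
    s=robot.read_state(); A=R.from_rotvec(s['orientation']); y=np.radians(yaw)
    Y=np.array([np.cos(y),np.sin(y),0]); 
    if A.as_matrix()[:,1]@Y<0: Y=-Y
    z=np.array([0,0,-1.]); B=R.from_matrix(np.stack([np.cross(Y,z),Y,z],1))
    print('pos',s['tool_pos'].round(4),'shift mm',(A.inv().apply(np.array(pos)-s['tool_pos'])*1000).round(1),'after-turn axes',(B.inv().apply(np.array(pos)-s['tool_pos'])*1000).round(1),'turn',(A.inv()*B).as_rotvec().round(4),'t',round(float(s['t']),2),'F',s['force'].round(2),'q',s['q'].round(2))
    print('tool axes',A.as_matrix().round(3).tolist())
E
python3 - <<'E'
from h import *
Z=np.load('scene0.npz');X=Z['X'].reshape(-1,3)
def sel(x0,x1,y0,y1,z0,z1): return X[(X[:,0]>x0)&(X[:,0]<x1)&(X[:,1]>y0)&(X[:,1]<y1)&(X[:,2]>z0)&(X[:,2]<z1)]
lo=sel(.47,.56,.08,.18,.145,.158); print(len(lo),rect(lo),lo[:,2].mean())
se=sel(.42,.52,-.18,-.09,.192,.206);print(len(se),rect(se),se[:,2].mean())
bo=sel(.2,.7,.28,.4,.014,.026);print(len(bo),rect(bo))
for n,c in(('lo',(.515,.127)),('se',(.468,-.133))):
    f=sel(c[0]-.1,c[0]+.1,c[1]-.1,c[1]+.1,.03,.1); print(n,f.mean(0))
K=robot.calibration('wrist');E=np.array(K['extrinsics']);s=robot.read_state();A=R.from_rotvec(s['orientation'])
print('cam in tool',A.inv().apply(-E[:3,:3].T@E[:3,3]-s['tool_pos']),'cam axes in tool\n',(A.inv().as_matrix()@E[:3,:3].T).round(2),K['fx'])
plan((.515-.0,.127,.42),90)
E
```

```text
101 (array([518.1, 127.4]), array([59.2, 53.2]), -11.2) 0.14944158121140266
165 (array([ 467.4, -137. ]), array([58.4, 45.9]), 19.5) 0.19726860277124356
574 (array([456.3, 337. ]), array([400.5,  70.3]), -4.0)
lo [0.50687703 0.11577387 0.06379718]
se [ 0.45814263 -0.15250212  0.0637542 ]
cam in tool [ 6.65676881e-02 -5.69582252e-06  2.02571309e-02] cam axes in tool
 [[ 0.   -0.97 -0.24]
 [ 1.    0.   -0.  ]
 [ 0.   -0.24  0.97]] 340.91512911782894
pos [0.1313 0.5852 0.4038] shift mm [-474.7 -363.1  -15.7] after-turn axes [-383.7 -458.2  -16.2] turn [-0.0017 -0.0003 -0.2208] t 0.1 F [-0.33  0.98  0.16] q [ 1.26  0.13  1.49  0.    1.52 -0.09]
tool axes [[-0.976, 0.219, -0.001], [0.219, 0.976, -0.002], [0.0, -0.002, -1.0]]
```

Call:
{"op": "apply_moves", "data": {
  "series": [
    [[-20, -15, 0], [0, 0, 0]],
    [[-30, -23, 0], [0, 0, 0]],
    [[-30, -23, 0], [0, 0, 0]],
    [[-30, -23, 0], [0, 0, 0]],
    [[-30, -23, 0], [0, 0, 0]],
    [[-30, -23, 0], [0, 0, 0]],
    [[-30, -23, 0], [0, 0, 0]],
    [[-30, -23, 0], [0, 0, 0]],
    [[-30, -23, 0], [0, 0, 0]],
    [[-30, -23, 0], [0, 0, 0]],
    [[-30, -23, 0], [0, 0, 0]],
    [[-30, -23, 0], [0, 0, 0]]
  ]
}}

```text
t: 1.1
tool_pos: [0.4149, 0.2456, 0.4045]
orientation: [-0.346, -3.122, 0.0]
force: [0.3, 0.5, -0.8]
opening: 0.093
gripper_force: 0.0
```

Call:
{"op": "apply_moves", "data": {
  "series": [
    [[-30, -23, 0], [0, 0, 0]],
    [[-30, -23, 0], [0, 0, 0]],
    [[-30, -23, 0], [0, 0, 0]],
    [[-20, -15, 0], [0, 0, 0]],
    [[-10, -10, 0], [0, 0, 0]],
    [[0, 0, 0], [0, 0, 0]],
    [[0, 0, 0], [0, 0, 0]],
    [[0, 0, 0], [0, 0, 0]]
  ]
}}

```text
t: 1.77
tool_pos: [0.5101, 0.1302, 0.4045]
orientation: [-0.345, -3.122, -0.001]
force: [-0.1, 0.4, 1.1]
opening: 0.0929
gripper_force: 0.0
```

Run:
```python
from h import *
plan((.515,.127,.42),79)
K,p,d=cam('wrist'); X=cloud(K,d); np.savez('w1.npz',p=p,d=d,X=X); cv2.imwrite('pics/w1.png',p)
X=X.reshape(-1,3)
Q=X[(abs(X[:,2]-.150)<.012)&(np.hypot(X[:,0]-.515,X[:,1]-.127)<.06)]; print(len(Q),np.percentile(Q[:,2],[5,50,95]),rect(Q),Q.mean(0))
```

```text
pos [0.5101 0.1302 0.4045] shift mm [ -5.5  -2.  -15.5] after-turn axes [ -5.4  -2.2 -15.5] turn [ 0.0002 -0.001  -0.0282] t 1.77 F [-0.11  0.43  1.05] q [ 0.15 -0.07  1.69  0.    1.52 -1.2 ]
tool axes [[-0.976, 0.218, -0.001], [0.218, 0.976, 0.0], [0.001, 0.0, -1.0]]
4948 [0.145112   0.14930134 0.15051528] (array([515.3, 128.4]), array([59.8, 46.1]), -10.0) [0.51299318 0.12889671 0.14885617]
```

View pics/w1.png

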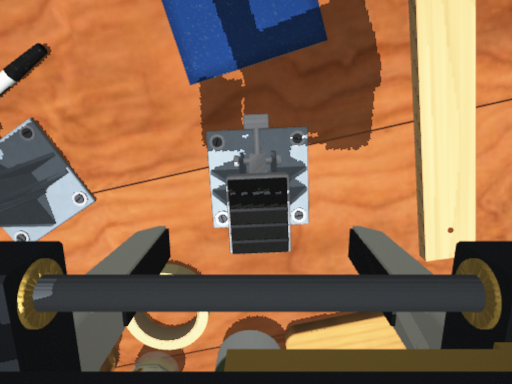

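Wrist view: low head at (260,215), lever at (257,122); rect 59.8×46.1 at yaw −10°, z≈0.150 → notch 1. Descend and grip.

Call:
{"op": "apply_moves", "data": {
  "series": [
    [[-5.5, -0.5, 0], [0, 0, -0.045]],
    [[0, 0, 15], [0, 0, 0]],
    [[0, 0, 20], [0, 0, 0]],
    [[0, 0, 20], [0, 0, 0]],
    [[0, 0, 15], [0, 0, 0]],
    [[0, 0, 12], [0, 0, 0]],
    [[0, 0, 8], [0, 0, 0]],
    [[0, 0, 6], [0, 0, 0]],
    [[0, 0, 0], [0, 0, 0]],
    [[0, 0, 0], [0, 0, 0]]
  ]
}}

```text
t: 2.65
tool_pos: [0.516, 0.1279, 0.3092]
orientation: [0.275, 3.129, 0.0]
force: [0.7, 0.7, 0.2]
opening: 0.0933
gripper_force: 0.0
```

Call:
{"op": "apply_moves", "data": {
  "series": [
    [[0, 0, 0], [0, 0, 0]],
    [[0, 0, 0], [0, 0, 0]],
    [[0, 0, 0], [0, 0, 0]],
    [[0, 0, 0], [0, 0, 0]],
    [[0, 0, 0], [0, 0, 0]],
    [[0, 0, 0], [0, 0, 0]],
    [[0, 0, 0], [0, 0, 0]],
    [[0, 0, 0], [0, 0, 0]]
  ],
  "claw": 0.3,
  "newtons": 15
}}

```text
t: 3.32
tool_pos: [0.516, 0.1282, 0.3088]
orientation: [0.276, 3.129, 0.003]
force: [-0.4, -1.0, -1.4]
opening: 0.0459
gripper_force: 15.0
```

Call:
{"op": "apply_moves", "data": {
  "series": [
    [[0, 0, 0], [0, 0, 0]],
    [[0, 0, 0], [0, 0, 0]],
    [[0, 0, -1], [0, 0, 0]],
    [[0, 0, -1], [0, 0, 0]],
    [[0, 0, -1], [0, 0, 0]],
    [[0, 0, -1], [0, 0, 0]]
  ],
  "newtons": 45
}}

```text
t: 3.82
tool_pos: [0.516, 0.1282, 0.3118]
orientation: [0.275, 3.129, 0.002]
force: [5.1, 7.0, -8.7]
opening: 0.0456
gripper_force: 45.0
```

Call:
{"op": "apply_moves", "data": {
  "series": [
    [[0, 0, -1], [0, 0, 0]],
    [[0, 0, -1], [0, 0, 0]],
    [[0, 0, -1], [0, 0, 0]],
    [[0, 0, -1], [0, 0, 0]],
    [[0, 0, -1], [0, 0, 0]],
    [[0, 0, -1], [0, 0, 0]],
    [[0, 0, 0], [0, 0, 0]]
  ]
}}

```text
t: 4.4
tool_pos: [0.516, 0.1282, 0.3182]
orientation: [0.275, 3.129, 0.002]
force: [4.2, 5.8, -4.7]
opening: 0.0458
gripper_force: 45.0
```

Call:
{"op": "apply_moves", "data": {
  "series": [
    [[0, 0, -1], [0, 0, 0]],
    [[0, 0, -1.4], [0, 0, 0]],
    [[0, 0, -1.4], [0, 0, 0]],
    [[0, 0, -1.4], [0, 0, 0]],
    [[0, 0, -1.4], [0, 0, 0]],
    [[0, 0, -1.4], [0, 0, 0]],
    [[0, 0, -1.4], [0, 0, 0]],
    [[0, 0, -1.4], [0, 0, 0]],
    [[0, 0, -1.4], [0, 0, 0]],
    [[0, 0, -1.4], [0, 0, 0]],
    [[0, 0, -1.4], [0, 0, 0]],
    [[0, 0, -1], [0, 0, 0]]
  ]
}}

```text
t: 5.4
tool_pos: [0.516, 0.1282, 0.334]
orientation: [0.275, 3.129, 0.002]
force: [4.9, 6.1, -7.9]
opening: 0.0454
gripper_force: 45.0
```

Call:
{"op": "apply_moves", "data": {
  "series": [
    [[0, 0, -1], [0, 0, 0]],
    [[0, 0, -1.4], [0, 0, 0]],
    [[0, 0, -1.4], [0, 0, 0]],
    [[0, 0, -1.4], [0, 0, 0]],
    [[0, 0, -1.4], [0, 0, 0]],
    [[0, 0, -1.4], [0, 0, 0]],
    [[0, 0, -1.4], [0, 0, 0]],
    [[0, 0, -1.4], [0, 0, 0]],
    [[0, 0, -1.4], [0, 0, 0]],
    [[0, 0, -1.4], [0, 0, 0]],
    [[0, 0, -1.4], [0, 0, 0]],
    [[0, 0, -1], [0, 0, 0]]
  ]
}}

```text
t: 6.4
tool_pos: [0.516, 0.1283, 0.3501]
orientation: [0.275, 3.129, 0.002]
force: [5.8, 4.9, -8.8]
opening: 0.0457
gripper_force: 45.0
```

Call:
{"op": "apply_moves", "data": {
  "series": [
    [[0, 0, -1], [0, 0, 0]],
    [[0, 0, -1], [0, 0, 0]],
    [[0, 0, -1], [0, 0, 0]],
    [[0, 0, -1], [0, 0, 0]],
    [[0, 0, -1], [0, 0, 0]],
    [[0, 0, -1], [0, 0, 0]],
    [[0, 0, -1], [0, 0, 0]],
    [[0, 0, -1], [0, 0, 0]],
    [[0, 0, 0], [0, 0, 0]],
    [[0, 0, 0], [0, 0, 0]]
  ]
}}

```text
t: 7.23
tool_pos: [0.5161, 0.1283, 0.3581]
orientation: [0.275, 3.129, 0.002]
force: [4.4, 5.4, -5.2]
opening: 0.0453
gripper_force: 45.0
```

Run:
```python
from h import *
plan((.516,.1282,.3568),80)
for n in ('scene','top'):
    K,p,d=cam(n);X=cloud(K,d).reshape(-1,3)
    for c in ((.515,.128),(.468,-.135)):
        Q=X[(X[:,2]>.17)&(X[:,2]<.215)&(np.hypot(X[:,0]-c[0],X[:,1]-c[1])<.05)]
        print(n,c,len(Q),np.percentile(Q[:,2],[25,50,75,95]).round(4) if len(Q) else '')
```

```text
pos [0.5161 0.1283 0.3581] shift mm [ 0.  -0.1  1.3] after-turn axes [ 0.  -0.1  1.3] turn [ 0.0015 -0.     -0.0008] t 7.23 F [ 4.43  5.44 -5.23] q [ 0.15 -0.03  1.74  0.    1.43 -1.25]
tool axes [[-0.985, 0.174, 0.0], [0.174, 0.985, 0.001], [0.0, 0.002, -1.0]]
scene (0.515, 0.128) 142 [0.1907 0.1978 0.2001 0.2094]
scene (0.468, -0.135) 225 [0.1919 0.1968 0.1985 0.2   ]
top (0.515, 0.128) 31 [0.1895 0.1985 0.2053 0.2125]
top (0.468, -0.135) 154 [0.1948 0.1986 0.201  0.2045]
```

Call:
{"op": "apply_moves", "data": {
  "series": [
    [[0, 0, -0.6], [0, 0, 0]],
    [[0, 0, -0.6], [0, 0, 0]],
    [[0, 0, 0], [0, 0, 0]],
    [[0, 0, 0], [0, 0, 0]]
  ]
}}

```text
t: 7.67
tool_pos: [0.5161, 0.1282, 0.359]
orientation: [-0.275, -3.13, -0.002]
force: [5.9, 4.9, -7.0]
opening: 0.0457
gripper_force: 45.0
```

Call:
{"op": "apply_moves", "data": {
  "series": [
    [[0, 0, 0.5], [0, 0, 0]],
    [[0, 0, 0.5], [0, 0, 0]],
    [[0, 0, 0.5], [0, 0, 0]],
    [[0, 0, 0.5], [0, 0, 0]],
    [[0, 0, 0], [0, 0, 0]],
    [[0, 0, 0], [0, 0, 0]]
  ]
}}

```text
t: 8.17
tool_pos: [0.516, 0.1282, 0.3575]
orientation: [0.275, 3.129, 0.002]
force: [3.5, 5.3, -3.8]
opening: 0.0454
gripper_force: 45.0
```

Call:
{"op": "apply_moves", "data": {
  "series": [
    [[0, 0, 0.4], [0, 0, 0]],
    [[0, 0, 0.3], [0, 0, 0]],
    [[0, 0, 0.3], [0, 0, 0]],
    [[0, 0, 0], [0, 0, 0]],
    [[0, 0, 0], [0, 0, 0]]
  ]
}}

```text
t: 8.58
tool_pos: [0.516, 0.1283, 0.3568]
orientation: [0.275, 3.129, 0.002]
force: [1.6, 6.0, -2.6]
opening: 0.0455
gripper_force: 45.0
```

Call:
{"op": "apply_moves", "data": {
  "series": [
    [[0, 0, 0.3], [0, 0, 0]],
    [[0, 0, 0.3], [0, 0, 0]],
    [[0, 0, 0], [0, 0, 0]],
    [[0, 0, 0], [0, 0, 0]]
  ]
}}

```text
t: 8.92
tool_pos: [0.516, 0.1283, 0.3567]
orientation: [0.275, 3.129, 0.002]
force: [0.8, 4.3, 0.1]
opening: 0.0453
gripper_force: 45.0
```

Call:
{"op": "apply_moves", "data": {
  "series": [
    [[0, 0, 0.2], [0, 0, 0]],
    [[0, 0, 0.2], [0, 0, 0]],
    [[0, 0, 0], [0, 0, 0]],
    [[0, 0, 0], [0, 0, 0]]
  ]
}}

```text
t: 9.25
tool_pos: [0.516, 0.1283, 0.3566]
orientation: [0.275, 3.129, 0.002]
force: [-0.1, 4.6, 3.0]
opening: 0.0458
gripper_force: 45.0
```

Call:
{"op": "apply_moves", "data": {
  "series": [
    [[0, 0, 0.4], [0, 0, 0]],
    [[0, 0, 0.4], [0, 0, 0]],
    [[0, 0, 0.4], [0, 0, 0]],
    [[0, 0, 0], [0, 0, 0]],
    [[0, 0, 0], [0, 0, 0]]
  ]
}}

```text
t: 9.67
tool_pos: [0.516, 0.1282, 0.3564]
orientation: [0.275, 3.128, 0.002]
force: [-4.8, 4.6, 9.0]
opening: 0.0459
gripper_force: 45.0
```

Call:
{"op": "apply_moves", "data": {
  "series": [
    [[0, 0, 0.4], [0, 0, 0]],
    [[0, 0, 0.4], [0, 0, 0]],
    [[0, 0, 0.4], [0, 0, 0]],
    [[0, 0, 0.4], [0, 0, 0]],
    [[0, 0, 0.2], [0, 0, 0]],
    [[0, 0, 0], [0, 0, 0]],
    [[0, 0, 0], [0, 0, 0]],
    [[0, 0, 0], [0, 0, 0]]
  ]
}}

```text
t: 10.33
tool_pos: [0.516, 0.1283, 0.3561]
orientation: [0.275, 3.128, 0.003]
force: [-10.3, 3.0, 19.5]
opening: 0.0454
gripper_force: 45.0
```

Call:
{"op": "apply_moves", "data": {
  "series": [
    [[0, 0, 0], [0, 0, 0]],
    [[0, 0, 0], [0, 0, 0]],
    [[0, 0, 0], [0, 0, 0]],
    [[0, 0, 0], [0, 0, 0]],
    [[0, 0, 0], [0, 0, 0]],
    [[0, 0, -1], [0, 0, 0]],
    [[0, 0, -1], [0, 0, 0]],
    [[0, 0, -1.3], [0, 0, 0]],
    [[0, 0, 0], [0, 0, 0]],
    [[0, 0, 0], [0, 0, 0]]
  ]
}}

```text
t: 11.17
tool_pos: [0.516, 0.1282, 0.3567]
orientation: [0.275, 3.129, 0.002]
force: [-0.5, 4.9, 1.4]
opening: 0.0454
gripper_force: 45.0
```

Call:
{"op": "apply_moves", "data": {
  "series": [
    [[0, 0, 0], [0, 0, 0]],
    [[0, 0, 0], [0, 0, 0]],
    [[0, 0, 0], [0, 0, 0]],
    [[0, 0, 0], [0, 0, 0]],
    [[0, 0, 0], [0, 0, 0]],
    [[0, 0, 0], [0, 0, 0]]
  ],
  "claw": 1
}}

```text
t: 11.67
tool_pos: [0.516, 0.1275, 0.3562]
orientation: [-0.276, -3.129, 0.0]
force: [0.2, 0.4, -0.9]
opening: 0.0809
gripper_force: 0.0
```

Run:
```python
from h import *
plan((.456,.337,.40),86)
```

```text
pos [0.516  0.1275 0.3562] shift mm [ 95.7 195.8 -43.9] after-turn axes [ 74.4 204.8 -43.8] turn [-2.000e-04 -1.000e-04 -1.061e-01] t 11.67 F [ 0.22  0.43 -0.9 ] q [ 0.15 -0.03  1.74 -0.    1.43 -1.25]
tool axes [[-0.985, 0.175, -0.0], [0.175, 0.985, -0.0], [0.0, -0.0, -1.0]]
```

Call:
{"op": "apply_moves", "data": {
  "series": [
    [[0, 0, -10], [0, 0, 0]],
    [[0, 0, -20], [0, 0, 0]],
    [[0, 0, -30], [0, 0, 0]],
    [[0, 0, -20], [0, 0, 0]],
    [[0, -30, -10], [0, 0, 0]],
    [[0, -35, -10], [0, 0, 0]],
    [[0, -35, -10], [0, 0, 0]],
    [[5, -30, 0], [0, 0, 0]],
    [[5, -10, 0], [0, 0, 0]],
    [[0, 0, 0], [0, 0, 0]],
    [[0, 0, 0], [0, 0, 0]],
    [[0, 0, 0], [0, 0, 0]]
  ]
}}

```text
t: 12.67
tool_pos: [0.4818, -0.0077, 0.4663]
orientation: [0.275, 3.129, 0.001]
force: [-0.3, -0.4, 0.8]
opening: 0.0928
gripper_force: 0.0
```

Run:
```python
from h import *
plan((.456,.337,.40),86)
K,p,d=cam('wrist'); X=cloud(K,d); cv2.imwrite('pics/w2.png',p)
v,u=np.mgrid[:384,:512]
for c in ((.515,.128),(.466,-.135)):
    m=(abs(X[...,2]-.198)<.01)&(np.hypot(X[...,0]-c[0],X[...,1]-c[1])<.055); Q=X[m]
    print(len(Q),np.percentile(Q[:,2],[5,50,95]).round(4),rect(Q),Q.mean(0).round(4),u[m].min(),u[m].max(),v[m].min(),v[m].max())
```

```text
pos [ 0.4818 -0.0077  0.4663] shift mm [ 85.5 334.9  66.5] after-turn axes [ 49.8 342.   66.3] turn [ 0.0006  0.     -0.1056] t 12.67 F [-0.28 -0.36  0.76] q [-0.12 -0.21  1.71  0.    1.64 -1.52]
tool axes [[-0.985, 0.174, 0.0], [0.174, 0.985, 0.001], [-0.0, 0.001, -1.0]]
4583 [0.1918 0.1972 0.1984] (array([515.1, 127.3]), array([59.8, 45.7]), -10.0) [0.512  0.1256 0.1965] 404 474 175 249
4676 [0.1922 0.1973 0.1985] (array([ 466.2, -131.8]), array([60. , 45.3]), 20.2) [ 0.4648 -0.1301  0.1967] 49 143 163 253
```

View pics/w2.png

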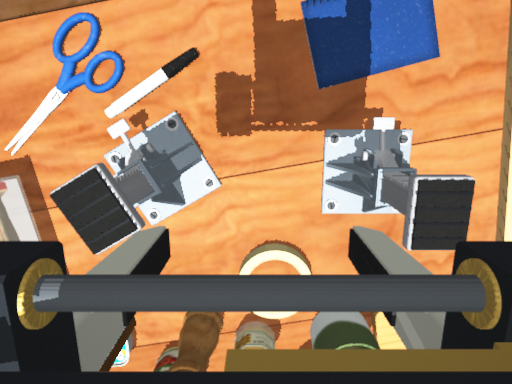

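Wrist view: both heads now at 0.197 m — set head (466,−132) at pixel (97,208), low head (515,128) at (440,212). Now over the board.

Call:
{"op": "apply_moves", "data": {
  "series": [
    [[4, 15, 0], [0, 0, 0]],
    [[8, 30, 0], [0, 0, 0]],
    [[9, 36, 0], [0, 0, -0.03]],
    [[9, 36, 0], [0, 0, -0.03]],
    [[9, 36, 0], [0, 0, -0.03]],
    [[8, 36, 5], [0, 0, -0.02]],
    [[6, 36, 10], [0, 0, 0]],
    [[6, 36, 10], [0, 0, 0]],
    [[6, 36, 15], [0, 0, 0]],
    [[4, 26, 15], [0, 0, 0]],
    [[1, 10, 15], [0, 0, 0]],
    [[0, 0, 0], [0, 0, 0]]
  ]
}}

```text
t: 13.72
tool_pos: [0.4462, 0.3336, 0.3919]
orientation: [-0.095, -3.134, 0.004]
force: [-1.1, -0.2, -0.3]
opening: 0.0933
gripper_force: 0.0
```

Call:
{"op": "apply_moves", "data": {
  "series": [
    [[0, 0, 0], [0, 0, 0]],
    [[0, 0, 0], [0, 0, 0]],
    [[0, 0, 0], [0, 0, 0]]
  ]
}}

```text
t: 13.97
tool_pos: [0.4487, 0.33, 0.3976]
orientation: [0.104, 3.138, 0.001]
force: [0.7, 0.2, -0.6]
opening: 0.0932
gripper_force: 0.0
```

Run:
```python
from h import *
plan((.456,.337,.187),86)
K,p,d=cam('wrist'); X=cloud(K,d); cv2.imwrite('pics/w3.png',p)
m=(abs(X[...,2]-.018)<.005)&(abs(X[...,1]-.337)<.06)&(X[...,0]<.66);Q=X[m]
print(len(Q),Q[:,2].mean(),rect(Q),Q.min(0),Q.max(0))
for a in np.arange(.3,.62,.04):
    S=Q[abs(Q[:,0]-a)<.01]
    if len(S)>20: print(round(a,2),np.percentile(S[:,1],[1,50,99]).round(4))
```

```text
pos [0.4487 0.33   0.3976] shift mm [ -6.6   7.3 210.6] after-turn axes [ -6.8   7.5 210.6] turn [0.0008 0.0015 0.0034] t 13.97 F [ 0.74  0.17 -0.57] q [ 0.54  0.02  1.62 -0.    1.5  -0.96]
tool axes [[-0.998, 0.066, 0.002], [0.066, 0.998, 0.001], [-0.001, 0.001, -1.0]]
16586 0.01759745182949021 (array([465.6, 338.5]), array([373.7,  58.1]), -4.0) [0.27735553 0.29695936 0.01441958] [0.65312741 0.37964508 0.02069173]
0.3 [0.322  0.3503 0.3783]
0.34 [0.3188 0.3471 0.3755]
0.38 [0.3157 0.3442 0.3729]
0.42 [0.3136 0.3418 0.3703]
0.46 [0.3104 0.3388 0.3676]
0.5 [0.3074 0.3359 0.3648]
0.54 [0.3052 0.3334 0.3621]
```

Call:
{"op": "apply_moves", "data": {
  "series": [
    [[-4.2, 9.6, 10], [0, 0, 0.003]],
    [[0, 0, 25], [0, 0, 0]],
    [[0, 0, 35], [0, 0, 0]],
    [[0, 0, 35], [0, 0, 0]],
    [[0, 0, 35], [0, 0, 0]],
    [[0, 0, 25], [0, 0, 0]],
    [[0, 0, 20], [0, 0, 0]],
    [[0, 0, 10], [0, 0, 0]],
    [[0, 0, 5], [0, 0, 0]],
    [[0, 0, 0], [0, 0, 0]],
    [[0, 0, 0], [0, 0, 0]],
    [[0, 0, 0], [0, 0, 0]]
  ]
}}

```text
t: 15.02
tool_pos: [0.4541, 0.3402, 0.1983]
orientation: [0.108, 3.137, 0.003]
force: [-0.2, 0.4, 0.6]
opening: 0.0929
gripper_force: 0.0
```

Run:
```python
from h import *
plan((.4535,.3393,.1885),86)
```

```text
pos [0.4541 0.3402 0.1983] shift mm [ 0.5 -0.9  9.8] after-turn axes [ 0.5 -0.9  9.8] turn [0.0019 0.0026 0.0008] t 15.02 F [-0.23  0.45  0.57] q [ 0.55  0.24  1.76 -0.    1.14 -0.95]
tool axes [[-0.998, 0.069, 0.003], [0.069, 0.998, 0.002], [-0.003, 0.002, -1.0]]
```

Call:
{"op": "apply_moves", "data": {
  "series": [
    [[0.5, -0.9, 3], [0.002, 0.0026, 0]],
    [[0, 0, 3], [0, 0, 0]],
    [[0, 0, 2], [0, 0, 0]],
    [[0, 0, 1.5], [0, 0, 0]],
    [[0, 0, 0], [0, 0, 0]],
    [[0, 0, 0], [0, 0, 0]]
  ]
}}

```text
t: 15.52
tool_pos: [0.4525, 0.3389, 0.1866]
orientation: [-0.108, -3.137, 0.003]
force: [0.2, -0.1, -0.5]
opening: 0.0931
gripper_force: 0.0
```

Call:
{"op": "apply_moves", "data": {
  "series": [
    [[0, 0, 0], [0, 0, 0]],
    [[0, 0, 0], [0, 0, 0]],
    [[0, 0, 0], [0, 0, 0]],
    [[0, 0, 0], [0, 0, 0]],
    [[0, 0, 0], [0, 0, 0]],
    [[0, 0, 0], [0, 0, 0]],
    [[0, 0, 0], [0, 0, 0]]
  ],
  "claw": 0.4,
  "newtons": 30
}}

```text
t: 16.1
tool_pos: [0.4525, 0.3389, 0.1867]
orientation: [-0.108, -3.137, 0.003]
force: [-0.4, 0.2, -0.5]
opening: 0.0576
gripper_force: 30.0
```

Call:
{"op": "apply_moves", "data": {
  "series": [
    [[0, 0, 0], [0, 0, 0]],
    [[0, 0, -2], [0, 0, 0]],
    [[0, 0, -5], [0, 0, 0]],
    [[0, 0, -10], [0, 0, 0]],
    [[0, 0, -20], [0, 0, 0]],
    [[0, 0, -30], [0, 0, 0]],
    [[0, 0, -30], [0, 0, 0]],
    [[0, 0, -30], [0, 0, 0]],
    [[0, 0, -30], [0, 0, 0]],
    [[0, 0, -30], [0, 0, 0]],
    [[0, 0, -30], [0, 0, 0]],
    [[0, 0, -20], [0, 0, 0]]
  ],
  "newtons": 45
}}

```text
t: 17.1
tool_pos: [0.4531, 0.3392, 0.4285]
orientation: [0.108, 3.139, 0.001]
force: [0.3, 0.4, -1.4]
opening: 0.0574
gripper_force: 45.0
```

Run:
```python
from h import *
plan((.4907,-.002,.46),-10.7+180)
for n in('scene0','top0'):
    X=np.load(n+'.npz')['X'].reshape(-1,3)
    Q=X[(X[:,2]>.2)&(X[:,0]>.55)&(X[:,0]<1)&(abs(X[:,1])<.5)&(X[:,2]<.6)]
    print(n,len(Q),np.percentile(Q[:,0],[0,1,5,50]).round(3)); q=Q[Q[:,0]<.75]; print(len(q), q[:5].round(2).tolist())
```

```text
pos [0.4531 0.3392 0.4285] shift mm [ -61.  -337.8  -31.6] after-turn axes [ 328.3 -100.3  -31.5] turn [-3.0000e-04  1.2000e-03 -1.4528e+00] t 17.1 F [ 0.26  0.37 -1.43] q [ 0.55  0.03  1.55 -0.    1.56 -0.95]
tool axes [[-0.998, 0.069, 0.001], [0.069, 0.998, 0.0], [-0.001, 0.001, -1.0]]
scene0 24203 [0.609 0.611 0.612 0.719]
14873 [[0.63, 0.48, 0.59], [0.63, 0.47, 0.59], [0.63, 0.46, 0.59], [0.64, 0.46, 0.59], [0.64, 0.46, 0.59]]
top0 18521 [0.603 0.608 0.612 0.705]
12662 [[0.75, -0.22, 0.58], [0.74, -0.22, 0.59], [0.75, -0.22, 0.58], [0.74, -0.23, 0.58], [0.75, -0.23, 0.58]]
```

Run:
```python
from h import *
print(robot.read_state()['force'])
for n in('scene0','top0'):
    X=np.load(n+'.npz')['X'].reshape(-1,3)
    for lo in np.arange(.2,.6,.05):
        Q=X[(X[:,2]>lo)&(X[:,2]<lo+.05)&(X[:,0]>.52)&(X[:,0]<1)&(X[:,1]>-.5)&(X[:,1]<.6)]
        Q=Q[np.argsort(Q[:,0])]
        if len(Q)>3: print(n,lo.round(2),len(Q),Q[3].round(3),Q[len(Q)//20].round(3),Q[len(Q)//4].round(3))
```

```text
[ 0.25756074  0.37061382 -1.42669486]
scene0 0.2 438 [ 0.631 -0.251  0.231] [0.632 0.478 0.207] [0.634 0.496 0.224]
scene0 0.25 888 [ 0.631 -0.232  0.274] [ 0.633 -0.256  0.252] [ 0.649 -0.262  0.269]
scene0 0.3 1481 [ 0.63  -0.235  0.3  ] [ 0.633 -0.245  0.325] [ 0.668 -0.264  0.307]
scene0 0.35 369 [ 0.63  -0.245  0.384] [ 0.631 -0.236  0.361] [ 0.633 -0.251  0.389]
scene0 0.4 1351 [ 0.61  -0.468  0.437] [ 0.611 -0.477  0.425] [ 0.611 -0.395  0.427]
scene0 0.45 7450 [0.61  0.37  0.456] [0.613 0.366 0.452] [0.637 0.026 0.453]
scene0 0.5 6633 [ 0.63  -0.484  0.501] [0.642 0.459 0.549] [0.689 0.039 0.505]
scene0 0.55 5640 [ 0.631 -0.236  0.573] [0.644 0.462 0.552] [0.733 0.312 0.587]
top0 0.2 206 [ 0.627 -0.255  0.208] [0.629 0.489 0.209] [0.632 0.463 0.23 ]
top0 0.25 396 [ 0.627 -0.253  0.253] [0.629 0.486 0.259] [0.634 0.475 0.256]
top0 0.3 609 [ 0.627 -0.256  0.318] [0.63  0.486 0.349] [0.637 0.472 0.32 ]
top0 0.35 210 [0.627 0.482 0.363] [0.628 0.489 0.352] [ 0.631 -0.226  0.367]
top0 0.4 1373 [ 0.604 -0.114  0.446] [ 0.608 -0.174  0.428] [ 0.61  -0.155  0.446]
top0 0.45 10650 [0.606 0.305 0.461] [ 0.613 -0.477  0.462] [0.65  0.515 0.463]
top0 0.5 3536 [0.626 0.466 0.538] [0.634 0.479 0.539] [0.684 0.059 0.546]
top0 0.55 1840 [0.627 0.462 0.56 ] [ 0.632 -0.249  0.595] [ 0.661 -0.052  0.573]
```

Call:
{"op": "apply_moves", "data": {
  "series": [
    [[0, 0, 0], [0, 0, 0.05]],
    [[0, 0, 0], [0, 0, 0.09]],
    [[0, 0, 0], [0, 0, 0.11]],
    [[0, 0, 0], [0, 0, 0.11]],
    [[0, 0, 0], [0, 0, 0.11]],
    [[0, 0, 0], [0, 0, 0.11]],
    [[0, 0, 0], [0, 0, 0.11]],
    [[0, 0, 0], [0, 0, 0.11]],
    [[0, 0, 0], [0, 0, 0.11]],
    [[0, 0, 0], [0, 0, 0.11]],
    [[0, 0, 0], [0, 0, 0.11]],
    [[0, 0, 0], [0, 0, 0.11]]
  ]
}}

```text
t: 18.1
tool_pos: [0.4529, 0.3391, 0.4247]
orientation: [-1.918, -2.487, 0.004]
force: [-0.4, 0.2, -2.5]
opening: 0.0577
gripper_force: 45.0
```

Call:
{"op": "apply_moves", "data": {
  "series": [
    [[0, 0, 0], [0, 0, 0.11]],
    [[0, 0, 0], [0, 0, 0.11]],
    [[0, 0, 0], [0, 0, 0.11]],
    [[0, 0, 0], [0, 0, 0.07]],
    [[0, 0, 0], [0, 0, 0.04]],
    [[0, 0, 0], [0, 0, 0.008]],
    [[0, 0, 0], [0, 0, 0]],
    [[0, 0, 0], [0, 0, 0]]
  ]
}}

```text
t: 18.77
tool_pos: [0.4531, 0.3392, 0.4242]
orientation: [-2.416, -2.007, 0.005]
force: [0.2, 0.2, -2.4]
opening: 0.0573
gripper_force: 45.0
```

Run:
```python
from h import *
plan((.4907,-.002,.4285),-10.7)
```

```text
pos [0.4531 0.3392 0.4242] shift mm [-328.5   99.6   -3.8] after-turn axes [-328.3  100.3   -4.3] turn [-0.002   0.0021  0.0022] t 18.77 F [ 0.15  0.25 -2.43] q [ 0.55  0.03  1.56 -0.    1.56  0.74]
tool axes [[0.183, 0.983, -0.002], [0.983, -0.183, -0.002], [-0.002, -0.002, -1.0]]
```

Call:
{"op": "apply_moves", "data": {
  "series": [
    [[-12, 4, -2], [0, 0, 0]],
    [[-25, 8, -2], [0, 0, 0]],
    [[-34, 10, 0], [0, 0, 0]],
    [[-34, 10, 0], [0, 0, 0]],
    [[-34, 10, 0], [0, 0, 0]],
    [[-34, 10, 0], [0, 0, 0]],
    [[-34, 10, 0], [0, 0, 0]],
    [[-34, 10, 0], [0, 0, 0]],
    [[-34, 10, 0], [0, 0, 0]],
    [[-30, 10, 0], [0, 0, 0]],
    [[-16, 6, 0], [0, 0, 0]],
    [[-7.4, 2, 0], [0, 0, 0]]
  ]
}}

```text
t: 19.77
tool_pos: [0.4906, -0.0049, 0.4286]
orientation: [2.42, 2.002, -0.006]
force: [-0.8, 0.3, -2.4]
opening: 0.0573
gripper_force: 45.0
```

Call:
{"op": "apply_moves", "data": {
  "series": [
    [[0, 0, 0], [0, 0, 0]],
    [[0, 0, 0], [0, 0, 0]],
    [[0, 0, 0], [0, 0, 0]],
    [[0, 0, 0], [0, 0, 0]]
  ]
}}

```text
t: 20.1
tool_pos: [0.4906, -0.0008, 0.4283]
orientation: [-2.416, -2.007, 0.005]
force: [0.0, -1.3, -2.1]
opening: 0.0576
gripper_force: 45.0
```

Run:
```python
from h import *
plan((.4907,-.002,.3900),-10.7)
for n in ('scene','top','wrist'):
    K,p,d=cam(n); X=cloud(K,d); cv2.imwrite(f'pics/{n}4.png',p)
    Q=X[(X[...,2]>.24)&(X[...,2]<.272)&(X[...,0]>.4)&(X[...,0]<.57)&(abs(X[...,1])<.25)]
    Q=Q[(abs(Q[:,1])>.06)]
    if len(Q)>50:
        print(n,len(Q),rect(Q),np.percentile(Q[:,2],[5,50,95]))
        for a in (-.17,-.13,-.08,.08,.13,.17):
            S=Q[abs(Q[:,1]-a)<.015]
            if len(S)>8: print(a,np.percentile(S[:,0],[3,97]).round(4),S[:,2].max().round(4),np.percentile(S[:,2],60).round(4))
```

```text
pos [ 0.4906 -0.0008  0.4283] shift mm [-1.1  0.4 38.3] after-turn axes [-1.1  0.3 38.3] turn [-0.0024  0.002   0.0025] t 20.1 F [ 0.02 -1.26 -2.09] q [-0.11 -0.18  1.75 -0.    1.57  0.08]
tool axes [[0.183, 0.983, -0.003], [0.983, -0.183, -0.001], [-0.002, -0.002, -1.0]]
scene 681 (array([488.6, -15.6]), array([386.5,  58.6]), 79.1) [0.24899691 0.25978925 0.2620535 ]
-0.17 [0.4285 0.4868] 0.2631 0.2607
-0.13 [0.4375 0.4945] 0.2634 0.2607
-0.08 [0.4467 0.5032] 0.2639 0.2606
0.08 [0.4908 0.5338] 0.2619 0.2597
0.13 [0.5092 0.5389] 0.2608 0.2592
0.17 [0.5208 0.5492] 0.2607 0.2595
top 736 (array([488.3,  -2.8]), array([398.7,  68. ]), 78.7) [0.24844517 0.26055437 0.26594868]
-0.17 [0.4284 0.4868] 0.2708 0.2618
-0.13 [0.4332 0.4927] 0.2671 0.261
0.08 [0.4788 0.5342] 0.2678 0.2612
0.13 [0.4818 0.5435] 0.2684 0.2611
0.17 [0.4909 0.5497] 0.2674 0.2612
wrist 16902 (array([504.2,  80.7]), array([58.5, 52.2]), -10.0) [0.25773527 0.258851   0.25996235]
0.08 [0.4766 0.5318] 0.2616 0.259
```

Call:
{"op": "apply_moves", "data": {
  "series": [
    [[-1, 1.5, 2], [-0.0024, 0.002, 0.0025]],
    [[0, 0, 5], [0, 0, 0]],
    [[0, 0, 7], [0, 0, 0]],
    [[0, 0, 7], [0, 0, 0]],
    [[0, 0, 6], [0, 0, 0]],
    [[0, 0, 5], [0, 0, 0]],
    [[0, 0, 3], [0, 0, 0]],
    [[0, 0, 2], [0, 0, 0]],
    [[0, 0, 1], [0, 0, 0]],
    [[0, 0, 0], [0, 0, 0]],
    [[0, 0, 0], [0, 0, 0]]
  ]
}}

```text
t: 21.17
tool_pos: [0.4921, -0.0032, 0.3906]
orientation: [2.42, 2.002, 0.0]
force: [-1.2, -0.3, -1.7]
opening: 0.0579
gripper_force: 45.0
```

Run:
```python
from h import *
plan((.4907,-.002,.3847),-10.7)
K,p,d=cam('scene'); cv2.imwrite('pics/s5.png',cv2.resize(p[120:240,150:280],None,fx=5,fy=5,interpolation=cv2.INTER_CUBIC))
```

```text
pos [ 0.4921 -0.0032  0.3906] shift mm [ 1.  -1.6  5.9] after-turn axes [ 1.  -1.6  5.9] turn [ 0.0006  0.0003 -0.0018] t 21.17 F [-1.23 -0.31 -1.73] q [-0.11 -0.16  1.8  -0.    1.5   0.08]
tool axes [[0.187, 0.982, 0.001], [0.982, -0.187, -0.0], [-0.0, 0.001, -1.0]]
```

View pics/s5.png

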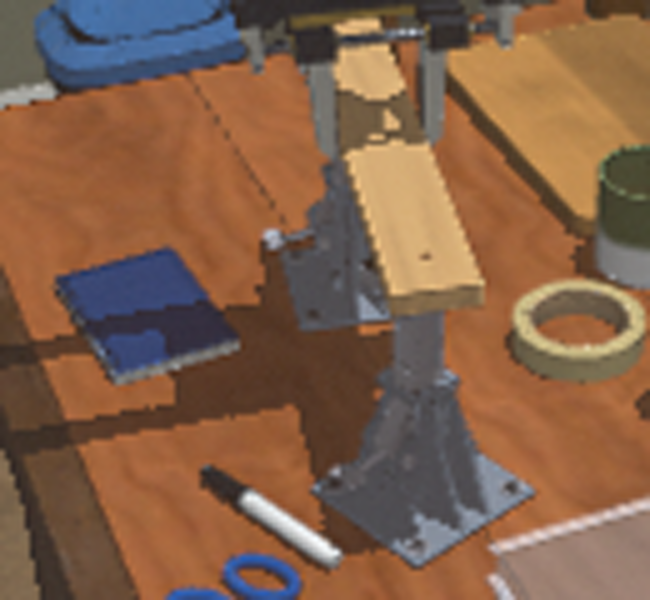

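The scene crop shows the board, end at (435,295), poised over the set head, nothing else disturbed. Lower gently.

Call:
{"op": "apply_moves", "data": {
  "series": [
    [[0, 0, 1], [0, 0, 0]],
    [[0, 0, 1], [0, 0, 0]],
    [[0, 0, 1], [0, 0, 0]],
    [[0, 0, 0.8], [0, 0, 0]],
    [[0, 0, 0.6], [0, 0, 0]],
    [[0, 0, 0], [0, 0, 0]],
    [[0, 0, 0], [0, 0, 0]]
  ]
}}

```text
t: 21.8
tool_pos: [0.492, -0.0032, 0.3858]
orientation: [2.421, 2.002, -0.0]
force: [0.4, -0.0, -3.0]
opening: 0.0573
gripper_force: 45.0
```

Call:
{"op": "apply_moves", "data": {
  "series": [
    [[0, 0, 0.4], [0, 0, 0]],
    [[0, 0, 0.4], [0, 0, 0]],
    [[0, 0, 0], [0, 0, 0]],
    [[0, 0, 0], [0, 0, 0]]
  ]
}}

```text
t: 22.13
tool_pos: [0.492, -0.0032, 0.385]
orientation: [2.42, 2.002, -0.0]
force: [0.1, -0.3, -2.4]
opening: 0.0575
gripper_force: 45.0
```

Call:
{"op": "apply_moves", "data": {
  "series": [
    [[0, 0, 0.3], [0, 0, 0]],
    [[0, 0, 0.3], [0, 0, 0]],
    [[0, 0, 0], [0, 0, 0]],
    [[0, 0, 0], [0, 0, 0]]
  ]
}}

```text
t: 22.47
tool_pos: [0.492, -0.0032, 0.3846]
orientation: [2.42, 2.002, -0.0]
force: [0.0, -0.0, -1.0]
opening: 0.0578
gripper_force: 45.0
```

Call:
{"op": "apply_moves", "data": {
  "series": [
    [[0, 0, 0.3], [0, 0, 0]],
    [[0, 0, 0.2], [0, 0, 0]],
    [[0, 0, 0], [0, 0, 0]],
    [[0, 0, 0], [0, 0, 0]]
  ]
}}

```text
t: 22.8
tool_pos: [0.492, -0.0032, 0.3844]
orientation: [2.42, 2.002, -0.0]
force: [-2.8, -0.5, 4.3]
opening: 0.0573
gripper_force: 45.0
```

Call:
{"op": "apply_moves", "data": {
  "series": [
    [[0, 0, -0.3], [0, 0, 0]],
    [[0, 0, 0], [0, 0, 0]],
    [[0, 0, 0], [0, 0, 0]]
  ],
  "newtons": 15
}}

```text
t: 23.05
tool_pos: [0.4921, -0.0033, 0.3844]
orientation: [2.42, 2.002, -0.0]
force: [-1.5, 0.1, 3.4]
opening: 0.0578
gripper_force: 15.0
```

Call:
{"op": "apply_moves", "data": {
  "series": [
    [[0, 0, 0], [0, 0, 0]],
    [[0, 0, 0], [0, 0, 0]],
    [[0, 0, 0], [0, 0, 0]],
    [[0, 0, 0], [0, 0, 0]],
    [[0, 0, 0], [0, 0, 0]],
    [[0, 0, 0], [0, 0, 0]]
  ],
  "claw": 1
}}

```text
t: 23.55
tool_pos: [0.492, -0.0032, 0.3841]
orientation: [2.42, 2.002, -0.0]
force: [-0.3, -1.0, -0.5]
opening: 0.0911
gripper_force: 0.0
```

```bash
cat > chk.py <<'E'
from h import *
s=robot.read_state(); print(s['t'],s['tool_pos'].round(4),s['force'].round(2),s['opening'])
for n in ('scene','top','wrist'):
    K,p,d=cam(n); X=cloud(K,d); cv2.imwrite(f'pics/{n}6.png',p)
    Q=X[(X[...,2]>.205)&(X[...,2]<.226)&(X[...,0]>.4)&(X[...,0]<.57)&(abs(X[...,1])<.25)]
    if len(Q)<50: continue
    print(n,len(Q),rect(Q),np.percentile(Q[:,2],[5,50,95]).round(4))
    for a in (-.17,-.13,-.08,.08,.13,.17):
        S=Q[abs(Q[:,1]-a)<.015]
        if len(S)>8: print(a,np.percentile(S[:,0],[3,97]).round(4),np.percentile(S[:,2],60).round(4))
E
python3 chk.py
```

```text
23.55 [ 0.492  -0.0032  0.3841] [-0.31 -0.96 -0.53] 0.0910968686486018
scene 1039 (array([491. , -26.9]), array([367.1, 118.7]), 88.4) [0.2097 0.2158 0.2183]
-0.17 [0.4315 0.4877] 0.2161
-0.13 [0.4392 0.4955] 0.2163
-0.08 [0.449  0.5044] 0.216
0.08 [0.4788 0.536 ] 0.2165
0.13 [0.4925 0.5472] 0.2164
top 665 (array([492.6,  -5.7]), array([399.6,  69.9]), 79.2) [0.2097 0.217  0.2221]
-0.17 [0.4285 0.4882] 0.2176
-0.13 [0.4366 0.4938] 0.2178
0.08 [0.4796 0.5368] 0.2175
0.13 [0.4863 0.5436] 0.2175
0.17 [0.4939 0.5553] 0.2179
wrist 43208 (array([490. ,  24.9]), array([168.6, 116.6]), -82.6) [0.2143 0.2155 0.2166]
0.08 [0.4793 0.5345] 0.2156
```

Call:
{"op": "apply_moves", "data": {
  "series": [
    [[0, 0, -3], [0, 0, 0]],
    [[0, 0, -6], [0, 0, 0]],
    [[0, 0, -10], [0, 0, 0]],
    [[0, 0, -15], [0, 0, 0]],
    [[0, 0, -15], [0, 0, 0]],
    [[0, 0, -12], [0, 0, 0]],
    [[0, -15, -10], [0, 0, 0]],
    [[0, -25, -10], [0, 0, 0]],
    [[0, -25, -10], [0, 0, 0]],
    [[0, -15, 0], [0, 0, 0]],
    [[0, 0, 0], [0, 0, 0]],
    [[0, 0, 0], [0, 0, 0]]
  ]
}}

```text
t: 24.7
tool_pos: [0.4133, 0.0118, 0.4763]
orientation: [2.419, 2.001, 0.003]
force: [1.0, -0.0, 0.5]
opening: 0.0928
gripper_force: 0.0
```

```bash
python3 chk.py; python3 -c "
import cv2;p=cv2.imread('pics/scene6.png');cv2.imwrite('pics/s7.png',cv2.resize(p[110:240,140:290],None,fx=5,fy=4.6))"
```

```text
24.7 [0.4133 0.0118 0.4763] [ 0.96 -0.03  0.51] 0.09280354324991713
scene 1068 (array([492.6,  -5.4]), array([411.1,  59.2]), 79.1) [0.211  0.2158 0.2181]
-0.17 [0.4318 0.4879] 0.2162
-0.13 [0.4392 0.4967] 0.2162
-0.08 [0.4495 0.5047] 0.2164
0.08 [0.4785 0.536 ] 0.2164
0.13 [0.488  0.5462] 0.2161
0.17 [0.4976 0.5536] 0.2163
top 691 (array([490.1,  -5.4]), array([400.3,  68.1]), 79.1) [0.2083 0.2167 0.2219]
-0.17 [0.4288 0.4846] 0.2174
-0.13 [0.4363 0.4999] 0.2172
0.08 [0.4834 0.5372] 0.2192
0.13 [0.4861 0.5432] 0.2181
0.17 [0.4946 0.5544] 0.2172
wrist 23961 (array([491.5,   2.1]), array([264. ,  58.4]), 79.2) [0.2139 0.2153 0.2164]
-0.13 [0.4414 0.4962] 0.2155
-0.08 [0.4447 0.4887] 0.2155
0.08 [0.4772 0.5339] 0.2155
0.13 [0.4854 0.5403] 0.2154
```

View pics/s7.png

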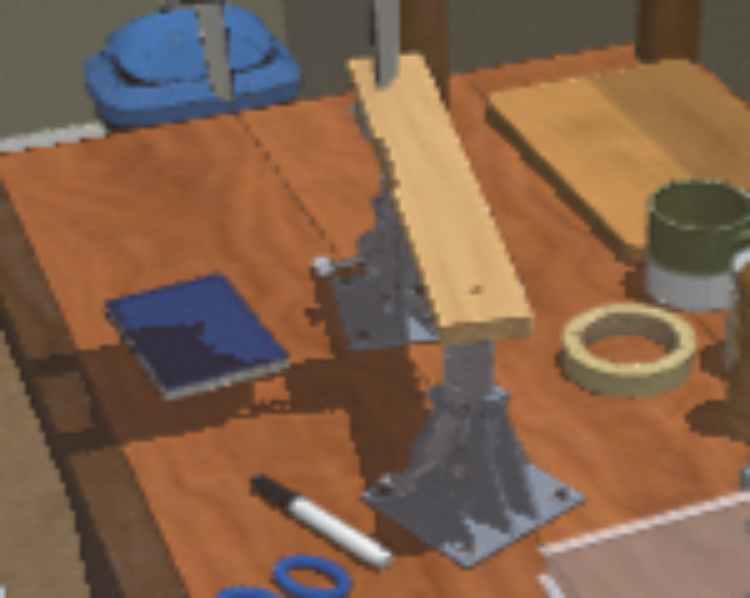

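View pics/wrist6.png

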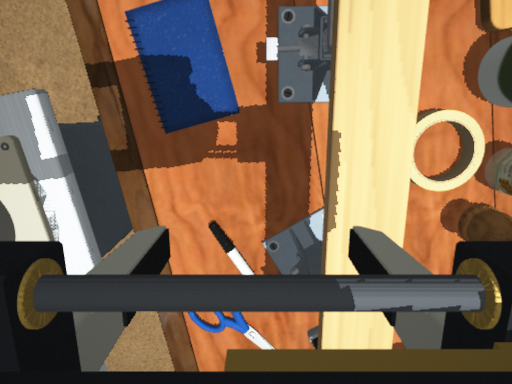

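The two views show the board level on both heads, with its axis on the line between the head centres, and the bystanders undisturbed.

```bash
python3 -c "
from plant import robot; print(robot.close_job())"
```

```text
the job is handed in; nothing more can be done
None
```

I raised the lower stand from notch 1 to notch 7, level with the other stand, let it down onto its pawl and pressed it with about 19.5 N; the board now lies level over the middle of both heads, and the job is handed in at about 25 s.

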